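Open the stuck sauce jar

ROBOT

A 7-joint arm with a two-finger parallel gripper is mounted at the origin on the work surface. World frame = base frame: x ahead of the robot, y to its left, z up, the work surface at z = 0. Lengths are in m, angles in rad, forces in N, time in s.
With the tool pointing down it reaches from about 0.425 to 1.025 m from the base axis. Payload 9.4 kg.
Tool frame: the origin (TCP) lies where the fingers leave the gripper's body, on its centre line; the fingertips stand 84 mm ahead of it and the grasp point (between the pads) lies 65 mm ahead of it; z points along the fingers, y is the line along which they close (so a half turn about z gives the same grasp; the last joint's range is limited). The gripper opens to 93 mm and grips with 3 to 60 N. Pads are 15 mm wide; open, the fingers measure 128 mm over their backs; the gripper's body (75 mm by 188 mm) begins 65 mm behind the grasp point.
Start: joints at [1.19, 0.599, -0.003, 1.599, 0.002, 0.943, -0.08], TCP at [0.217, -0.692, 0.303] pointing down, gripper open.
Joint ranges: [-2.57, 2.57], [-0.35, 1.97], [-1.29, 1.29], [0.11, 2.56], [-1.05, 4.19], [0.11, 1.86], [-2.63, 2.63]. Speed limits (rad/s): [2.22, 2.22, 3.01, 3.01, 3.14, 3.14, 3.14].

INTERFACE

Orientations are given as a 3x3 rotation matrix whose columns are the frame's x, y, z axes.
In Python, from rig import bot, read_camera, ticket gives the robot as it stands.
- The arm moves only by the shell command python3 -m inch 'ROWS' [OPENING] [FORCE]. ROWS is JSON, a list of rows, each a list of 4 numbers: the shift along the tool's x, y, z in cm, then the turn about the tool's z in degrees. A call has 1 to 20 rows; each row shifts and turns the commanded pose from where the row before left it, along the tool's axes as they then stand; what a row does not reach is not made up. A row lasts 1/12 s, in which the tool goes at most 41.7 mm and 7.16 degrees, less where a joint would pass 70% of its speed; a pose out of reach is approached as far as the arm can. A call with a gripper value outside its range is refused whole. OPENING is the opening, from 0 (shut) to 1 (fully open), set as the call begins (- or left out, the last holds). The fingers move at their own pace and stop on an object; FORCE is the grip in N (left out, the last holds). Time passes only in rows, so rows that do not move let the fingers close. It gives the time, the measured TCP pose, the force, the opening and the grip force at its end, in the units of the state.
- bot.sense(): the state, without advancing time (a new reading comes with each control period).
- read_camera(name): name is "scene" or "top"; returns a dict with "image" (400x640x3 uint8, blue, green, red), "fx", "fy", "cx", "cy" (pixels), "camera_from_world" (4x4, takes a point from world to camera coordinates). Camera axes: x right, y up, looking along -z (the intrinsics and any distortion apply to the point x, -y, -z); pixel columns grow to the right and rows downward; lengths in m; the calibration is good to about 2 mm. A picture is of the moment at which its call begins. There is no depth.
- ticket.close_job(): hands the job in; it is judged then, once.
The state is a dict: "t": time; "joint_pos": joint angles; "qvel": joint speeds; "tau": joint torques, N m; "eef_pos": TCP position; "orientation": TCP orientation; "wrist_force": force on the tool from outside, world axes, zero at the start; "moment": the same for the moment, N m; "width": finger opening in m; "gripper_force": force on a finger pad.
Only numpy, scipy, OpenCV 4.12 (cv2) and the standard library are available. Lean on these libraries where they do the work, as an engineer would, in place of code of your own. Each camera call takes 0.05 s, during which the arm holds its last target. There are 200 camera calls.

TASK

The cap of the jar clamped on the counter is stuck: break it loose with a short hard twist anticlockwise (seen from above), turn it on until its lugs are free and lift it off. Then set the cap down, not dropped, right way up and flat inside the shallow metal pan, and let go. Do not push the other things on the counter about.

Things in the scene. Friction and masses are not known exactly. Their poses are not given: they have to be found in the camera images.
- cap_center (a point): Centre, half-way up, of the jar's black plastic cap: upright, eight-sided, 64 mm across flats (69 over corners), 36 mm high, about 60 g. z points up out of its top; its +x and every 45 degrees from it face a flat (26 mm wide): grip two opposite flats from above. Below the skirt are 12 mm of bare neck, then the shoulder. A lug cap: it will not turn clockwise.
- cap_mark (a point): Middle of the flat that cap +x faces, 32 mm from the axis, half-way up; a white tick on the top points to it. Starts over the jar's +x axis and turns with the cap. Anticlockwise needs about 0.5 to 0.8 N m for the first 0.3 rad (grip with 30 N or more), then next to nothing. Turned 0.85 to 2.2 rad (best about 1.3) from the start it lifts straight off; before that its lugs hold it down.
- jar: White plastic jar, 100 mm across, clamped upright between four 53 mm high pins on a 130 mm square steel plate bolted to the counter: it does not move. Origin on the counter under the jar's axis, z up. Shoulder from 96 to 112 mm up; neck 45 mm across. With the cap on, the cap's underside is 124 mm up and its top 160 mm.
- jar_mouth (a point): Centre of the jar's mouth, 155 mm above the counter; hidden in the cap at the start.
- pan_in (a point): Centre of the inner floor of the shallow dark metal pan, fixed on the counter. The pan is 150 mm (its x) by 180 mm (its y) outside, 22 mm high with 4 mm walls; this point is about 4 mm above the counter. z up.
- spice_tub: Yellow tub, 72 mm across, 100 mm tall, standing towards the back; origin under its centre. To be left alone.
- bowl: White bowl, 100 mm across, 50 mm tall, on the left; origin under its centre. To be left alone.
- turner: Spatula, 200 mm long, lying pointing away from the robot between jar and pan. To be left alone.
- green_bottle: Green bottle, 70 mm across, 210 mm tall, back left; origin under its centre. To be left alone.
- boxes: Stack of flat cardboard trays, 90 mm square, 80 mm tall, back right; origin under its centre. To be left alone.
- tub: Clear food tub with a white lid, 136 by 186 mm, 108 mm tall, on the right; origin under its centre. To be left alone.
- can: Low can, 80 mm across, 55 mm tall, near the robot between jar and pan; origin under its centre. To be left alone.
There are look-alikes about, which are no part of the job. Of the things shaped like the part that bears pan_in, the dark steel one is meant.

How it is judged:
On the way, in this order (a step that is already met when the one before it is completed fails the run):
1. the cap is broken loose: turned at least 25 degrees anticlockwise, still on the jar (y of cap_mark in the frame of jar above 0.0135 m and distance between cap_center and jar_mouth below 0.022 m), for 0.1 s.
2. the cap is lifted off, clear of the jar's mouth (z of cap_center in the frame of jar above 0.178 m), for 0.1 s.
At the end, for the whole second after the job is handed in: The cap lies right way up and flat (within 0.12 rad) on the floor of the pan, wholly inside its walls (its centre within 38 mm of the pan's centre along the pan's x and 53 mm along its y), released (x of cap_center in the frame of pan_in between -0.038 and 0.038 m and y of cap_center in the frame of pan_in between -0.053 and 0.053 m and z of cap_center in the frame of pan_in between 0.012 and 0.023 m and angle between cap_center's own z axis and vertical below 0.12 rad); the robot touches nothing.
It fails at once if the cap is dropped (falls freely faster than 0.8 m/s, about 33 mm) (linear speed of cap above 0.8 m/s and contact force between the fingers and cap below 0.3 N).
It fails at once if another thing on the counter is pushed more than 30 mm (distance of any of spice_tub, bowl, turner, green_bottle, boxes, tub, can from where it was at the start of the episode above 0.03 m).
It also fails if it takes over 51 s, if anything falls off the work surface, if the arm or the gripper's body presses on something with over 40 N, if the wrist force passes 120 N, or if a joint passes its speed limit or range.

## Working session

There is one attempt and no reset: what is moved stays moved. The work goes in short steps, Python scripts to look and compute and a shell command to move; the robot and the scene stay as the last step left them, time stands still between calls to the robot, and variables do not carry over. Pictures are saved under pics/ and viewed, at most 10 in all, crops included, and the job is handed in when it is done.

```bash
mkdir -p pics; ls; python3 - <<'E'
from rig import bot, read_camera
import cv2,numpy as np
np.set_printoptions(precision=4,suppress=True)
for n in("scene","top"):
    c=read_camera(n);cv2.imwrite(f"pics/{n}0.png",c["image"]);print({k:np.array(v) for k,v in c.items() if k!="image"})
s=bot.sense();print(s["t"],s["eef_pos"],s["orientation"],s["width"])
E
```

```text
pics
{'fx': array(443.7541), 'fy': array(443.7541), 'cx': array(316.2651), 'cy': array(206.0394), 'camera_from_world': array([[ 0.0485,  0.9988, -0.0015, -0.0834],
       [-0.6501,  0.0328,  0.7591,  0.2164],
       [ 0.7583, -0.0358,  0.6509, -2.0534],
       [ 0.    ,  0.    ,  0.    ,  1.    ]])}
{'fx': array(473.3502), 'fy': array(473.3502), 'cx': array(322.2215), 'cy': array(206.333), 'camera_from_world': array([[ 0.0035, -1.    ,  0.0005,  0.0416],
       [ 0.9963,  0.0036,  0.0859, -0.4968],
       [-0.0859,  0.0002,  0.9963, -1.6416],
       [ 0.    ,  0.    ,  0.    ,  1.    ]])}
0.1 [ 0.2168 -0.6915  0.302 ] [[ 0.9542  0.2992 -0.0005]
 [ 0.2992 -0.9542  0.0012]
 [-0.0001 -0.0014 -1.    ]] 0.09267836312766564
```

View pics/scene0.png

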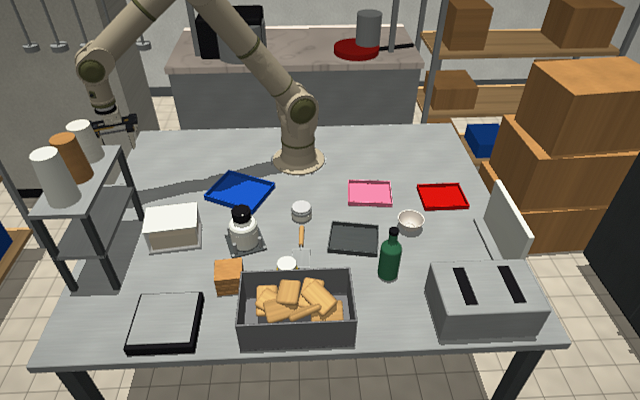

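View pics/top0.png

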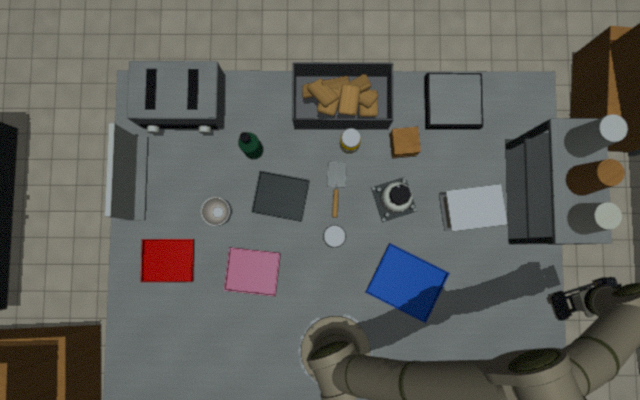

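The top view shows the cap near (399,195), the dark pan at (281,196), the spatula at (336,190) and the can at (334,236). I'll enlarge the parts that matter.

```bash
python3 - <<'E'
import cv2,numpy as np
t=cv2.imread("pics/top0.png");s=cv2.imread("pics/scene0.png")
R=lambda im,x,y,w,h,k:cv2.resize(im[y:y+h,x:x+w],None,fx=k,fy=k,interpolation=cv2.INTER_CUBIC)
a=np.hstack([R(t,365,165,60,60,6.6667),R(s,210,195,60,60,6.6667)])
b=R(t,245,165,160,40,5)
cv2.imwrite("pics/c1.png",np.vstack([a,b]))
E
```

```text
(no output)
```

View pics/c1.png

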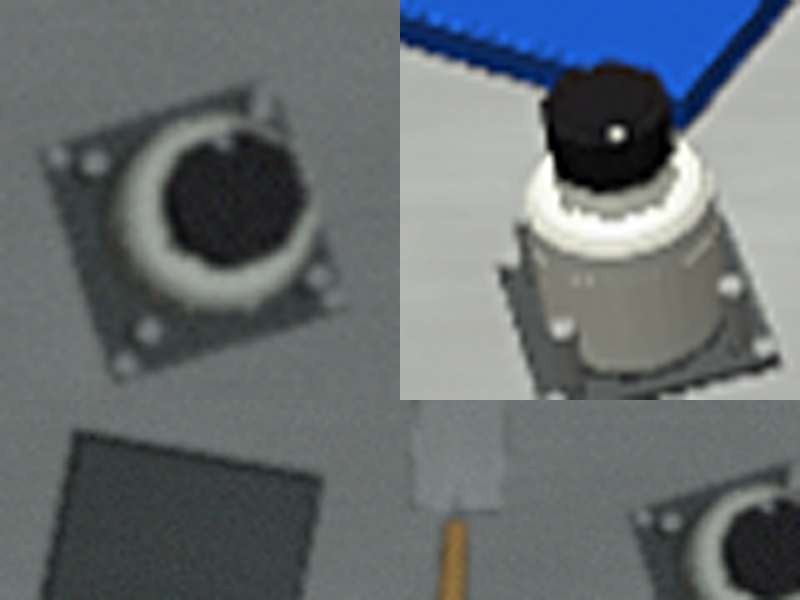

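The crop shows a plate turned about 19° anticlockwise, with its corners at crop pixels (40,150), (120,382) and (350,305). The cap centre is at (235,200), with a white tick at (222,145). I'll turn these into positions.

```bash
cat > h.py <<'E'
import cv2,numpy as np
from rig import bot, read_camera
np.set_printoptions(precision=4,suppress=True)
def ray(c,u,v,z):
    T=np.array(c["camera_from_world"]);R=T[:3,:3];o=-R.T@T[:3,3]
    d=R.T@np.array([(u-c["cx"])/c["fx"],-(v-c["cy"])/c["fy"],-1]);return (o+d*(z-o[2])/d[2])[:2]
E
python3 - <<'E'
from h import *
t=read_camera("top");s=read_camera("scene")
f=lambda u,v:((u+.5)/6.6667-.5+365,(v+.5)/6.6667-.5+165)
P=lambda u,v,z:ray(t,*f(u,v),z)
for q in [(40,150),(120,382),(350,305)]:print("plate",P(*q,0.008))
c=P(235,200,.16);k=P(222,145,.16);print("cap",c,"tick",k,np.degrees(np.arctan2(*(k-c)[::-1])))
g=lambda u,v:((u-400+.5)/6.6667-.5+210,(v+.5)/6.6667-.5+195)
S=lambda u,v,z:ray(s,*g(u,v),z)
c2=S(607,97,.16);k2=S(617,132,.16);print("scene cap",c2,k2,np.degrees(np.arctan2(*(k2-c2)[::-1])))
# cap blob in top & pan
im=t["image"].max(2)
m=(im<60).astype(np.uint8);m[:180]=0;m[212:]=0;m[:,:380]=0;m[:,418:]=0
n,l,st,ce=cv2.connectedComponentsWithStats(m);i=1+st[1:,4].argmax();print(st[i],ce[i],ray(t,*ce[i],.155))
b=cv2.GaussianBlur(t["image"],(3,3),0).max(2)
print(b[196,281],b[196,245],b[165,281])
m=(b<(int(b[196,281])+int(b[196,245]))//2).astype(np.uint8);m[:165]=0;m[228:]=0;m[:,:245]=0;m[:,317:]=0
n,l,st,ce=cv2.connectedComponentsWithStats(m);i=1+st[1:,4].argmax();print(st[i])
r=cv2.minAreaRect(np.argwhere(l==i)[:,::-1].astype(np.float32));bx=cv2.boxPoints(r);w=np.array([ray(t,*p,.022) for p in bx]);print(bx,w,w.mean(0),np.linalg.norm(w-np.roll(w,1,0),axis=1))
for n_,p,z in [("can",(334,236),.055),("turner",(335,216),0.01),("turnertip",(337,163),0.01),("spice",(351,137),.1),("boxes",(405,138),.08),("tubL",(445,190),.108),("bottle",(248,141),.15)]:print(n_,ray(t,*p,z))
E
```

```text
plate [ 0.5672 -0.1283]
plate [ 0.4435 -0.17  ]
plate [ 0.4849 -0.2924]
cap [ 0.5237 -0.2069] tick [ 0.5505 -0.2009] 12.6606098422608
scene cap [ 0.5259 -0.2052] [ 0.5537 -0.1978] 14.798205552251376
[390 185  20  20 305] [399.5016 194.6754] [ 0.5239 -0.2067]
64 113 115
[ 252  171   58   51 2226]
[[250.7245 212.1358]
 [258.6603 169.8113]
 [309.8    179.4   ]
 [301.8641 221.7245]] [[0.4753 0.2941]
 [0.6254 0.2685]
 [0.5919 0.0875]
 [0.4423 0.1144]] [0.5337 0.1911] [0.1826 0.1523 0.1841 0.152 ]
can [0.392  0.0027]
turner [ 0.4636 -0.0019]
turnertip [ 0.6529 -0.0088]
spice [ 0.7261 -0.0534]
boxes [ 0.728  -0.2399]
tubL [ 0.5454 -0.3665]
bottle [0.6998 0.2875]
```

```bash
python3 -m inch '[[2.1,-1.8,0,0],[2.1,-1.8,0,0],[2.1,-1.8,0,0],[2.1,-1.8,0,0],[2.1,-1.8,0,0],[2.1,-1.8,0,0],[2.1,-1.8,0,0],[2.1,-1.8,0,0],[2.1,-1.8,0,0],[2.1,-1.8,0,0],[2.1,-1.8,0,0],[2.1,-1.8,0,0],[2.1,-1.8,0,0],[2.1,-1.8,0,0],[2.1,-1.8,0,0],[2.1,-1.8,0,0],[2.1,-1.8,0,0],[2.1,-1.8,0,0],[2.1,-1.8,0,-1.2],[0,0,0,0]]' 1 50
cat >> h.py <<'E'
def to(x,y,z=None,yaw=None):
    s=bot.sense();R=np.array(s["orientation"]);p=np.array(s["eef_pos"])
    d=R.T@(np.array([x,y,p[2] if z is None else z])-p)*100
    yw=np.degrees(np.arctan2(R[1,0],R[0,0]))
    print("t",s["t"],"pos",p,"yaw",yw,"cm",d,"turn",None if yaw is None else -(yaw-yw),"q",np.array(s["joint_pos"]),"z",R[:,2],"F",np.array(s["wrist_force"]),"M",np.array(s["moment"]),"w",s["width"],s["gripper_force"])
E
python3 -c "
from h import *
to(.5245,-.2075,.213,18.6)
for n in('top','scene'): cv2.imwrite(f'pics/{n}1.png',read_camera(n)['image'])
t=cv2.imread('pics/top1.png');s=cv2.imread('pics/scene1.png')
R=lambda im,x,y,w,h,k:cv2.resize(im[y:y+h,x:x+w],None,fx=k,fy=k,interpolation=cv2.INTER_CUBIC)
cv2.imwrite('pics/c2.png',np.hstack([R(t,340,140,100,100,4),R(s,190,150,100,100,4)]))
"
```

```text
t: 1.87
eef_pos: [0.4984, -0.2409, 0.3027]
orientation: [[0.945, 0.327, 0.002], [0.327, -0.945, 0.002], [0.002, -0.002, -1.0]]
wrist_force: [0.1, -0.3, -0.3]
width: 0.0928
gripper_force: 0.0
t 1.8667 pos [ 0.4984 -0.2409  0.3027] yaw 19.05864959145627 cm [ 3.5412 -2.2901  8.9829] turn 0.45864959145626827 q [ 0.3914  0.3949 -0.058   1.9929  0.0288  0.7538 -0.9213] z [ 0.0016  0.0022 -1.    ] F [ 0.1295 -0.3212 -0.3012] M [-0.0067 -0.0592  0.0312] w 0.09281711128542329 0.0
```

View pics/c2.png

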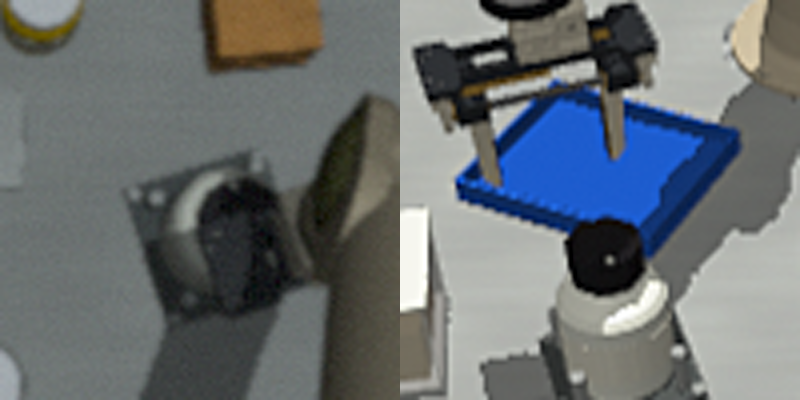

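The arm is clear, with the open fingers just on the robot side of the jar. I'll move over the cap and go down.

```bash
python3 -m inch '[[0.9,-0.6,0,0.4],[0.9,-0.6,0,0],[0.9,-0.6,0,0],[0.8,-0.5,0,0],[0,0,0,0],[0,0,1,0],[0,0,1,0],[0,0,1,0],[0,0,1,0],[0,0,1,0],[0,0,1,0],[0,0,1,0],[0,0,1,0],[0,0,1,0],[0,0,0,0],[0,0,0,0]]'
python3 -c "
from h import *
to(.5245,-.2075,.213,18.6)
c=read_camera('scene')['image'];cv2.imwrite('pics/c3.png',cv2.resize(c[150:260,190:310],None,fx=5,fy=5,interpolation=cv2.INTER_CUBIC))"
```

```text
t: 3.3
eef_pos: [0.5211, -0.2132, 0.212]
orientation: [[0.95, 0.312, -0.001], [0.312, -0.95, 0.0], [-0.001, -0.001, -1.0]]
wrist_force: [-0.3, 0.4, 0.7]
width: 0.0928
gripper_force: 0.0
t 3.3 pos [ 0.5211 -0.2132  0.212 ] yaw 18.207445008089355 cm [ 0.5015 -0.4357 -0.0979] turn -0.3925549919106466 q [ 0.3221  0.5286 -0.0494  2.0525  0.0467  0.5629 -1.0131] z [-0.0013  0.0003 -1.    ] F [-0.2981  0.4351  0.6741] M [-0.0555  0.003   0.0043] w 0.09280340780777947 0.0
```

View pics/c3.png

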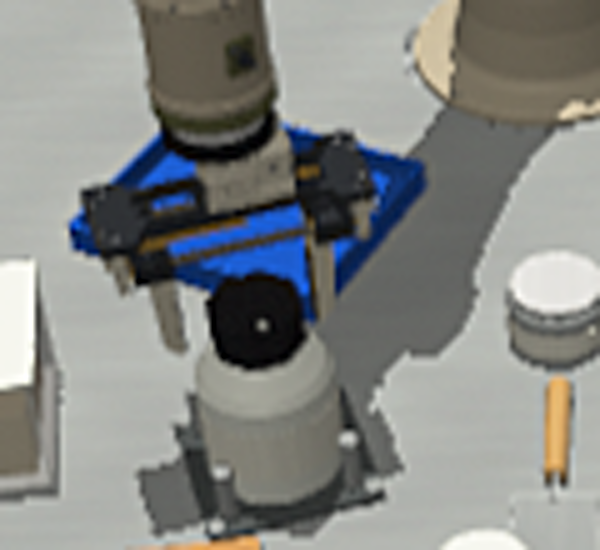

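The fingers straddle the cap's line but look a little towards the robot. Tips are at (178,348) and (325,315) in the crop. I'll apply the correction and check the geometry.

```bash
python3 -c "
from h import *
s=read_camera('scene')
g=lambda u,v:((u+.5)/5-.5+190,(v+.5)/5-.5+150)
print(ray(s,*g(178,350),.129),ray(s,*g(325,318),.129),'cap',ray(s,*g(257,302),.16),ray(s,*g(263,325),.16))"
python3 -m inch '[[0.3,-0.25,-0.05,-0.2],[0.3,-0.25,-0.05,-0.2],[0,0,0,0],[0,0,0,0]]'
python3 -c "
from h import *
to(.5245,-.2075,.213,18.6)
c=read_camera('scene')['image'];cv2.imwrite('pics/c4.png',cv2.resize(c[170:250,210:290],None,fx=7,fy=7,interpolation=cv2.INTER_CUBIC))"
```

```text
[ 0.5432 -0.2608] [ 0.5145 -0.1602] cap [ 0.5306 -0.2035] [ 0.5549 -0.1975]
t: 3.73
eef_pos: [0.5258, -0.2062, 0.2141]
orientation: [[0.947, 0.32, 0.001], [0.32, -0.947, -0.0], [0.001, 0.0, -1.0]]
wrist_force: [0.3, -0.9, -0.1]
width: 0.093
gripper_force: 0.0
t 3.7333 pos [ 0.5258 -0.2062  0.2141] yaw 18.657922801670438 cm [-0.1622  0.0817  0.1078] turn 0.057922801670436286 q [ 0.3088  0.5267 -0.0508  2.0482  0.0473  0.5671 -1.0201] z [ 0.0007 -0.0001 -1.    ] F [ 0.2979 -0.8509 -0.0534] M [-0.0093 -0.0088  0.0002] w 0.09296992816846378 0.0
```

View pics/c4.png

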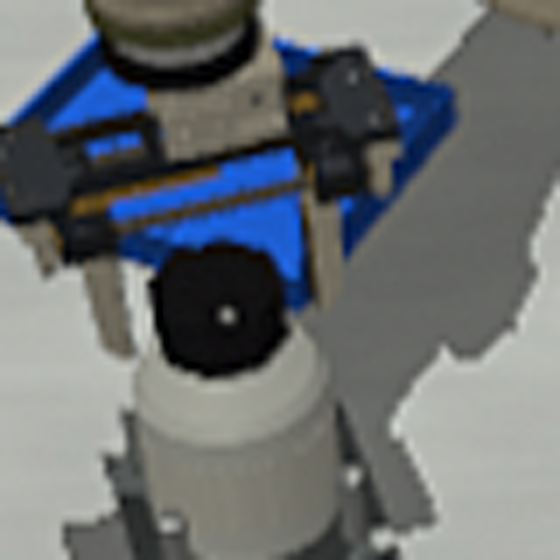

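The fingers straddle the cap as computed. I'll close and read the force.

```bash
python3 -m inch '[[0,0,0,0],[0,0,0,0],[0,0,0,0],[0,0,0,0],[0,0,0,0],[0,0,0,0],[0,0,0,0],[0,0,0,0]]' 0 50
python3 -c "
from h import *
to(.5245,-.2075,.213,18.6)"
```

```text
t: 4.45
eef_pos: [0.5254, -0.2067, 0.2137]
orientation: [[0.948, 0.319, -0.0], [0.319, -0.948, -0.0], [-0.0, -0.0, -1.0]]
wrist_force: [-0.7, -0.8, -0.2]
width: 0.0633
gripper_force: 49.9
t 4.45 pos [ 0.5254 -0.2067  0.2137] yaw 18.602233835799442 cm [-0.1078  0.0503  0.0673] turn 0.0022338357994406977 q [ 0.3095  0.5273 -0.0504  2.0485  0.0473  0.567  -1.0201] z [-0.0001 -0.     -1.    ] F [-0.6753 -0.7983 -0.1522] M [-0.0735 -0.0167 -0.0306] w 0.06334510651789597 49.94133174419403
```

The grip is good: 63 mm and 50 N. Now a hard twist anticlockwise, which is a negative turn about tool z.

```bash
python3 -m inch '[[0,0,0,-7],[0,0,0,-7],[0,0,0,-7],[0,0,0,-7],[0,0,0,-7],[0,0,0,-7],[0,0,0,0],[0,0,0,0]]'
python3 -c "
from h import *
to(.5254,-.2067,.2137,18.6+76)"
```

```text
t: 5.12
eef_pos: [0.5254, -0.207, 0.2137]
orientation: [[0.494, 0.869, 0.0], [0.869, -0.494, 0.0], [0.0, 0.0, -1.0]]
wrist_force: [0.4, -1.4, -0.1]
width: 0.0639
gripper_force: 49.9
t 5.1167 pos [ 0.5254 -0.207   0.2137] yaw 60.36562174396531 cm [ 0.0308 -0.015  -0.0037] turn -34.23437825603468 q [ 0.4584  0.5383 -0.2627  2.0386  0.2401  0.5932 -0.4859] z [ 0.0002  0.0002 -1.    ] F [ 0.4482 -1.3779 -0.0711] M [-0.2644 -0.0173 -0.0208] w 0.06387368675062556 49.93920564651489
```

```bash
python3 -m inch '[[0,0,0,-6],[0,0,0,-6],[0,0,0,-6],[0,0,0,-6],[0,0,0,-6],[0,0,0,-4],[0,0,0,0],[0,0,0,0]]'
python3 -c "
from h import *
to(.5254,-.2067,.2137,18.6+76)
c=read_camera('scene')['image'];cv2.imwrite('pics/c5.png',cv2.resize(c[170:250,210:290],None,fx=7,fy=7,interpolation=cv2.INTER_CUBIC))"
```

```text
t: 5.78
eef_pos: [0.5266, -0.2078, 0.214]
orientation: [[-0.075, 0.997, 0.003], [0.997, 0.075, -0.001], [-0.001, 0.003, -1.0]]
wrist_force: [3.6, -4.1, -0.5]
width: 0.0639
gripper_force: 49.9
t 5.7833 pos [ 0.5266 -0.2078  0.214 ] yaw 94.32850016316512 cm [ 0.1161 -0.1104  0.0297] turn -0.27149983683487733 q [ 0.5745  0.5589 -0.4313  2.0294  0.3874  0.6288 -0.04  ] z [ 0.0027 -0.0011 -1.    ] F [ 3.6334 -4.0947 -0.4547] M [-1.0303 -0.8781  0.0137] w 0.06385340895385898 49.93651807308197
```

View pics/c5.png

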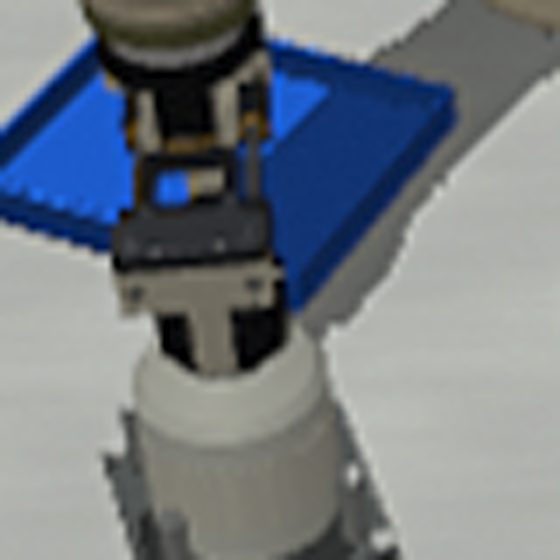

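The gripper has turned with the cap, with a finger now in front of it, and the yaw changed by 76°. I'll undo the 1–2 mm sideways drift, then lift straight up.

```bash
python3 -m inch '[[0.1,-0.1,0,0],[0,0,0,0],[0,0,-0.5,0],[0,0,-0.5,0],[0,0,-0.8,0],[0,0,-0.8,0],[0,0,-0.8,0],[0,0,-0.8,0],[0,0,-0.8,0],[0,0,-0.8,0],[0,0,0,0],[0,0,0,0]]'
python3 -c "
from h import *
to(.5337,.1911,.30,80.5)"
```

```text
t: 6.83
eef_pos: [0.5244, -0.2056, 0.2722]
orientation: [[-0.08, 0.997, 0.001], [0.997, 0.08, -0.0], [-0.0, 0.001, -1.0]]
wrist_force: [-0.3, 0.4, -1.3]
width: 0.0637
gripper_force: 49.9
t 6.8333 pos [ 0.5244 -0.2056  0.2722] yaw 94.58202543827115 cm [39.4677  4.0966 -2.7948] turn 14.082025438271145 q [ 0.6147  0.4824 -0.4826  1.9836  0.3219  0.7491  0.0208] z [ 0.0008 -0.0003 -1.    ] F [-0.346   0.3617 -1.3347] M [-0.1064 -0.0651  0.0059] w 0.06371022262372364 49.94093656539917
```

The cap is off, with its underside about 180 mm up. Now over to the pan.

```bash
python3 -m inch '[[0.5,0,-1,0],[1,0.1,-1,0],[2,0.2,-0.8,0],[2.3,0.25,0,0],[2.3,0.25,0,0],[2.3,0.25,0,0],[2.3,0.25,0,0],[2.3,0.25,0,0],[2.3,0.25,0,0],[2.3,0.25,0,0],[2.3,0.25,0,0],[2.3,0.25,0,0],[2.3,0.25,0,0],[2.3,0.25,0,0],[2.3,0.25,0,0],[2.3,0.25,0,0],[2.3,0.25,0,0],[2,0.2,0,0],[1,0.1,0,0],[0.5,0,0,0]]'
python3 -c "
from h import *
to(.5337,.1911,.095,79.8)"
```

```text
t: 8.5
eef_pos: [0.5331, 0.1907, 0.3003]
orientation: [[-0.083, 0.997, 0.0], [0.997, 0.083, 0.001], [0.001, 0.0, -1.0]]
wrist_force: [1.2, -0.7, -0.9]
width: 0.0638
gripper_force: 49.9
t 8.5 pos [0.5331 0.1907 0.3003] yaw 94.76670863801705 cm [ 0.0187  0.0511 20.5276] turn 14.966708638017053 q [-0.0668  0.4572 -0.5286  1.9474  0.3096  0.8161 -0.6819] z [ 0.0003  0.0009 -1.    ] F [ 1.1991 -0.6858 -0.8761] M [-0.041  -0.0861  0.0178] w 0.06382237969054887 49.940857887268066
```

Spot on. Turn 15° and descend to about 12 mm above the floor.

```bash
python3 -m inch '[[0,0,0.5,5],[0,0,1,5],[0,0,1.2,5],[0,0,1.2,0],[0,0,1.2,0],[0,0,1.2,0],[0,0,1.2,0],[0,0,1.2,0],[0,0,1.2,0],[0,0,1.2,0],[0,0,1.2,0],[0,0,1.2,0],[0,0,1.2,0],[0,0,1.2,0],[0,0,1.2,0],[0,0,1.2,0],[0,0,1,0],[0,0,0.5,0],[0,0,0,0],[0,0,0,0]]'
python3 -c "
from h import *
to(.5337,.1911,.094,79.8)
for n in('top','scene'): cv2.imwrite(f'pics/{n}6.png',read_camera(n)['image'])
t=cv2.imread('pics/top6.png');s=cv2.imread('pics/scene6.png')
R=lambda im,x,y,w,h,k:cv2.resize(im[y:y+h,x:x+w],None,fx=k,fy=k,interpolation=cv2.INTER_CUBIC)
cv2.imwrite('pics/c6.png',np.hstack([R(t,230,150,100,100,4),R(s,305,180,100,100,4)]))"
```

```text
t: 10.17
eef_pos: [0.5337, 0.1881, 0.1018]
orientation: [[0.181, 0.984, -0.0], [0.984, -0.181, -0.0], [-0.0, -0.0, -1.0]]
wrist_force: [0.6, -0.3, -0.2]
width: 0.0639
gripper_force: 49.9
t 10.1667 pos [0.5337 0.1881 0.1018] yaw 79.5932840302324 cm [ 0.2911 -0.055   0.7805] turn -0.20671596976760043 q [-0.2598  0.7174 -0.2652  2.0936  0.4736  0.3877 -1.0863] z [-0.0003 -0.0003 -1.    ] F [ 0.6308 -0.3081 -0.1742] M [-0.0583 -0.0848 -0.0224] w 0.06391778770903025 49.94087040424347
```

View pics/c6.png

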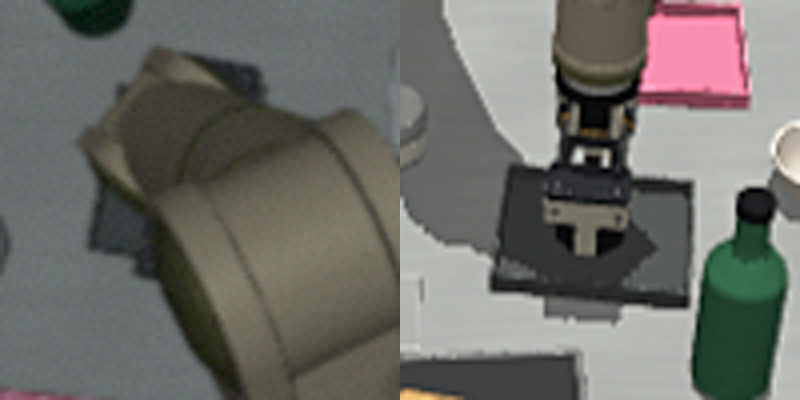

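The cap hangs centrally over the pan floor, about 8 mm up. I'll lower it gently until it touches.

```bash
python3 -m inch '[[0,0,0.15,0],[0,0,0.15,0],[0,0,0.15,0],[0,0,0.15,0],[0,0,0.1,0],[0,0,0,0],[0,0,0,0]]' - 20
python3 -c "
from h import *
to(.5337,.1911,.0937,79.8)"
```

```text
t: 10.85
eef_pos: [0.5336, 0.1883, 0.0946]
orientation: [[0.18, 0.984, -0.0], [0.984, -0.18, -0.0], [-0.0, -0.0, -1.0]]
wrist_force: [-0.8, -0.6, -1.3]
width: 0.064
gripper_force: 20.0
t 10.85 pos [0.5336 0.1883 0.0946] yaw 79.61364154732067 cm [ 0.2735 -0.0438  0.0895] turn -0.18635845267932893 q [-0.267   0.7287 -0.2553  2.0961  0.4804  0.3723 -1.0925] z [-0.0002 -0.0001 -1.    ] F [-0.7899 -0.5875 -1.3024] M [-0.04   -0.0548  0.0085] w 0.06403939459090607 19.962786734104156
```

```bash
python3 -m inch '[[0,0,0.05,0],[0,0,0.05,0],[0,0,0,0],[0,0,0,0]]'
```

```text
t: 11.18
eef_pos: [0.5337, 0.1883, 0.0937]
orientation: [[0.18, 0.984, -0.0], [0.984, -0.18, -0.0], [-0.0, -0.0, -1.0]]
wrist_force: [-0.6, -0.2, -0.2]
width: 0.0642
gripper_force: 20.0
```

```bash
python3 -m inch '[[0,0,0.05,0],[0,0,0.05,0],[0,0,0,0],[0,0,0,0]]'
```

```text
t: 11.52
eef_pos: [0.5337, 0.1883, 0.0936]
orientation: [[0.18, 0.984, 0.001], [0.984, -0.18, -0.0], [-0.0, 0.001, -1.0]]
wrist_force: [-2.7, -0.7, 12.6]
width: 0.0641
gripper_force: 20.0
```

There is contact: 12.6 N up. I'll release with a partial opening, then rise.

```bash
python3 -m inch '[[0,0,-0.05,0],[0,0,0,0],[0,0,0,0],[0,0,0,0],[0,0,0,0],[0,0,0,0]]' 0.85 && python3 -m inch '[[0,0,-0.3,0],[0,0,-0.5,0],[0,0,-1,0],[0,0,-1.5,0],[0,0,-1.5,0],[0,0,-1.5,0],[0,0,-1.5,0],[0,0,-1.5,0],[0,0,-1.5,0],[0,0,-1.5,0],[0,0,-1.5,0],[0,0,-1.5,0],[0,0,-1,0],[0,0,-0.5,0],[0,0,0,0],[0,0,0,0]]'
python3 -c "
from h import *
for n in('top','scene'): cv2.imwrite(f'pics/{n}7.png',read_camera(n)['image'])
t=cv2.imread('pics/top7.png');s=cv2.imread('pics/scene7.png')
R=lambda im,x,y,w,h,k:cv2.resize(im[y:y+h,x:x+w],None,fx=k,fy=k,interpolation=cv2.INTER_CUBIC)
cv2.imwrite('pics/c7.png',np.hstack([R(t,230,150,100,100,4),R(s,305,180,100,100,4)]))"
```

```text
t: 12.02
eef_pos: [0.5337, 0.1883, 0.093]
orientation: [[0.18, 0.984, -0.0], [0.984, -0.18, -0.0], [-0.0, -0.0, -1.0]]
wrist_force: [-1.4, -0.8, 0.2]
width: 0.0789
gripper_force: 0.0
t: 13.35
eef_pos: [0.5336, 0.1881, 0.2612]
orientation: [[0.181, 0.984, 0.0], [0.984, -0.181, -0.0], [-0.0, 0.0, -1.0]]
wrist_force: [-1.0, -0.2, -0.2]
width: 0.079
gripper_force: 0.0
```

View pics/c7.png

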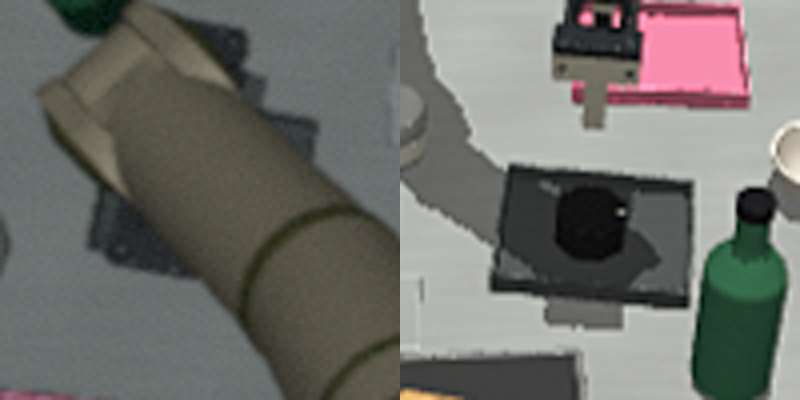

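The cap lies flat and upright in the middle of the dark pan, with its white tick visible on top, and the gripper is well clear. Handing in.

```bash
python3 -c "
from rig import ticket
print(ticket.close_job())"
```

```text
the job is handed in; nothing more can be done
None
```

The cap was broken loose, lifted off and set upright and flat in the middle of the dark pan, then released with the gripper clear; the job is handed in at about 13.5 s, with no verdict shown.

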